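Press the cover onto a boiler control housing with a one-hand ratchet clamp

TASK

Stand the cover with the lift tab in the clamp bay, in the gap between the black housing and the jaw's sprung foot, and let go of it. Then pump the clamp's ratchet trigger, without pushing the jaw by hand, until the foot presses the cover flush against the housing and the foot's spring is about half compressed, never bottomed out, which would crack the cover. Finish holding the trigger there, still pulled, so that the pressure stays on, and leave the other things on the worktop alone.

Things in the scene. Friction and masses are not known exactly. Their poses are not given: they have to be found in the camera images.
- clamp: One-hand bar clamp on a plywood board 370 x 140 x 20 mm, fixed. Origin: board's underside, on the centre line; +x: the way the jaw advances, to the housing; z up. At x -100 to -40 mm a grey casing, 44 mm wide, top z 86; behind it a pistol grip (x to -161, z to 161 mm); black housing at x 95 to 150, 90 mm wide, top z 80; steel fixed jaw behind it, top z 95.
- seat (a point): On the board's top (20 mm above the worktop), centre line, at the foot of the housing's front face, which looks to -x and is 60 mm high; axes as the clamp's. The bay is the 65 mm of board before it, between two guides 106 mm apart and 10 mm high. The cover is home when its face touches the housing (its origin 11 mm before this point in x).
- cover: The cover to fit: black plastic plate standing upright, loose, 22 mm thick (its x), 90 mm wide (its y), 60 mm high, about 0.14 kg; on its top a lift tab 12 mm thick (x), 40 mm wide (y), z 60 to 91 mm. Origin: centre of its underside, z up. Both faces are alike and either may go against the housing.
- jaw: Dark steel jaw head 25 x 34 x 50 mm on a bar with a ladder of pins 10 mm apart, sliding along clamp x. Origin: middle of the head's front face, 50 mm above the worktop. A full trigger stroke advances it 20 mm (the first 10 to 22); short strokes may not catch the next pin. It stays where left (5 N of drag) but has no catch: beyond 5 N the foot's spring pushes it back when the trigger is let go.
- foot_face (a point): Centre of the pressing face of the foot: a black rubber pad 48 x 48 x 8 mm on a steel stem before the jaw head, 50 mm above the worktop; axes as the clamp's. At the start 43 to 65 mm from the housing. With its spring relaxed it lies 26 mm before the jaw's origin.
- foot (a joint): How far the foot's spring is compressed, m: 0 relaxed, 0.016 bottomed out, 0.008 half. Spring 1800 N/m (half is about 14 N). A black ring on the stem reaches the jaw head at half compression.
- trigger: Steel paddle rising from the casing, 24 mm wide (clamp's y), 11 thick, 105 long from its pivot. Origin: the pivot, 70 mm above the worktop, clamp x -70. At rest it leans 0.25 rad to the clamp's +x; pulled towards the pistol grip (-x) it turns 0.5 rad to its stop and drives the jaw 44 mm per rad; a spring returns it. Pinch its sides from above, or push its front face.
- trigger_grip (a point): Grip point on the trigger, in the middle of the paddle, 84 mm from the pivot, 21 mm below its top end; it travels 42 mm over the full stroke. Resistance here: 5 to 10 N free, about 15 N at half compression of the foot's spring.
- blank: Bystander: smaller black cover without a tab, 22 x 60 x 45 mm, standing upright; origin: centre of its underside. Leave it.
- mug: Bystander: white mug, 80 mm across, 90 mm high; origin: centre of its underside. Leave it.
- driver_tool: Bystander: screwdriver lying on the worktop. Leave it.
- spray: Bystander: aluminium can with white cap, 56 mm across, 150 mm high; origin: centre of its underside. Leave it.
Mind the look-alikes: they are no part of the job. What is shaped like the cover but pink or red is not meant.

How it is judged:
By the outcome, as a careful person would: the job done as asked, in the order asked, and still so for the second after the job is handed in, while the arm keeps its last pose, push and grip.
It also fails if it takes over 72 s, if anything falls off the work surface, if the arm or the gripper's body presses on something with over 40 N, if the wrist force passes 120 N, or if a joint passes its speed limit or range.

ROBOT

A 6-joint arm with a two-finger parallel gripper is mounted at the origin on the work surface. World frame = base frame: x ahead of the robot, y to its left, z up, the work surface at z = 0. Lengths are in m, angles in rad, forces in N, time in s.
With the tool pointing down it reaches from about 0.25 to 0.725 m from the base axis. Payload 4 kg.
Tool frame: the origin (TCP) lies midway between the tips of the shut fingers; the grasp point (between the pads) lies 19 mm behind it; z points along the fingers, x is the direction in which the jaws open and shut, and the axes are right-handed (so a half turn about z gives the same grasp; the last joint's range is limited). The gripper opens to 85 mm and grips with 20 to 120 N. Pads are 22 mm wide; open, the fingers measure 114 mm over their backs; the gripper's body (76 mm by 85 mm) begins 54 mm behind the grasp point. The pads swing forward as they close: fully open they stand 13 mm farther back than shut.
Start: joints at [-1.228, 0.241, 0.005, 1.335, 0, 1.571], TCP at [0.168, -0.471, 0.231] pointing down, gripper open.
Joint ranges: [-2.72, 2.72], [-1.05, 1.87], [-1.09, 1.28], [-1.99, 2.15], [-1.42, 1.44], [-3.14, 3.14]. Speed limits (rad/s): [2.79, 2.79, 3.14, 3.14, 3.14, 3.14].

INTERFACE

Orientations are given as a unit quaternion [x, y, z, w].
In Python, from workcell import telemetry, camera, get_calibration, bot gives the robot as it stands.
- The arm moves only by the tool step_arm, never from a script. Its argument "increments" is a list of rows, each an object with "slide": the shift along the tool's x, y, z in m, a list of three; "turn": the turn, a rotation vector about the tool's x, y, z in rad, a list of three; "grip": the closure, from -1 (fully open) to 1 (shut), so that 0 is half open. A call has 1 to 12 rows; each row shifts and turns the commanded pose from where the row before left it, along the tool's axes as they then stand; what a row does not reach is not made up. A row lasts 1/12 s, in which the tool goes at most 41.7 mm and 7.16 degrees, less where a joint would pass 70% of its speed; a pose out of reach is approached as far as the arm can. A call is refused whole if a number of a shift passes 0.0417 or a number of a turn 0.125, either way. A call with a gripper value outside its range is refused whole. The fingers move at their own pace and stop on an object; the grip force is fixed at half the most. Time passes only in rows, so rows that do not move let the fingers close. It gives the time, the measured TCP pose, the force and the opening at its end, in the units of the state.
- telemetry.get_obs(): the state, without advancing time (a new reading comes with each control period).
- camera(name): name is "scene" or "top"; returns (picture, depth): 420x560x3 uint8, red, green, blue; 420x560 float32, m along the optical axis (not along the pixel's ray), 0 where there is no reading.
- get_calibration(name): a dict with "K" (3x3 intrinsics, pixels), "D" ([k1, k2, p1, p2, k3] as OpenCV has them; the pictures are not rectified), "extrinsics" (4x4, takes a point from camera to world coordinates). Camera axes: x right, y down, z forward; pixel columns grow to the right and rows downward; lengths in m; the calibration is good to about 2 mm. A picture is of the moment at which its call begins. get_calibration takes no time and is no camera call.
- bot.job_done(): hands the job in, once; it reports no verdict.
The state is a dict: "clock": time; "joint_pos": joint angles; "joint_vel": joint speeds; "tau": joint torques, N m; "eef_pos": TCP position; "tool_rot": TCP orientation; "ft_force": force on the tool from outside, world axes, zero at the start; "ft_torque": the same for the moment, N m; "grip_width": finger opening in m.
Only numpy, scipy, OpenCV 4.12 (cv2) and the standard library are available. Lean on these libraries where they do the work, as an engineer would, in place of code of your own. Each camera call takes 0.05 s, during which the arm holds its last target. There are 200 camera calls.

## Working session

There is one attempt and no reset: what is moved stays moved. The work goes in short steps, Python scripts to look and compute and a tool call to move; the robot and the scene stay as the last step left them, time stands still between calls to the robot, and variables do not carry over. Pictures are saved under pics/ and viewed, about 8 in all and at most 12, crops included, and the job is handed in when it is done.

Besides the shell and the picture viewer there is one more tool, called after ">>>" as a command line: name --argument value ..., lists and objects as JSON in quotes. step_arm: Moves the arm, as the interface text tells. Its arguments: {"type":"object","properties":{"increments":{"type":"array","items":{"type":"object","properties":{"slide":{"type":"array","items":{"type":"number"}},"turn":{"type":"array","items":{"type":"number"}},"grip":{"type":"number"}}}}},"required":["increments"]}

```bash
mkdir -p pics; python3 - <<'E'
from workcell import telemetry,camera,get_calibration
import cv2,numpy as np
o=telemetry.get_obs();print({k:np.round(v,3) for k,v in o.items()})
for n in("scene","top"):
    p,d=camera(n);cv2.imwrite(f"pics/{n}0.png",p[:,:,::-1]);np.save(f"pics/{n}0.npy",d)
    c=get_calibration(n);print(n,c)
E
```

```text
{'clock': np.float64(0.0), 'joint_pos': array([-1.228,  0.241,  0.004,  1.335,  0.   ,  1.571]), 'joint_vel': array([ 0.   , -0.   , -0.001,  0.   ,  0.001, -0.001]), 'tau': array([-2.0000e-03, -3.7232e+01,  2.5241e+01,  1.7000e-02, -0.0000e+00,
       -0.0000e+00]), 'eef_pos': array([ 0.168, -0.47 ,  0.23 ]), 'tool_rot': array([ 0.817, -0.576, -0.001, -0.001]), 'ft_force': array([ 0.725, -0.071,  0.189]), 'ft_torque': array([-0.044, -0.009,  0.03 ]), 'grip_width': np.float64(0.085)}
scene {'K': array([[447.42008967,   0.        , 270.74915587],
       [  0.        , 447.42008967, 209.1428939 ],
       [  0.        ,   0.        ,   1.        ]]), 'D': array([-0.05877404,  0.        ,  0.        ,  0.        ,  0.        ]), 'extrinsics': array([[ 0.28671198,  0.75921483, -0.5842851 ,  1.36868401],
       [ 0.95797732, -0.23274479,  0.16765835, -0.23511933],
       [-0.00870061, -0.60780153, -0.7940413 ,  1.21484567],
       [ 0.        ,  0.        ,  0.        ,  1.        ]])}
top {'K': array([[467.27020075,   0.        , 284.3845066 ],
       [  0.        , 467.27020075, 206.67181511],
       [  0.        ,   0.        ,   1.        ]]), 'D': array([0.04853968, 0.        , 0.        , 0.        , 0.        ]), 'extrinsics': array([[-2.57979398e-02, -9.94531595e-01,  1.01199667e-01,
         4.51812081e-01],
       [-9.99661837e-01,  2.59961680e-02,  6.40264059e-04,
        -2.46301873e-02],
       [-3.26756637e-03, -1.01148927e-01, -9.94865929e-01,
         1.21270183e+00],
       [ 0.00000000e+00,  0.00000000e+00,  0.00000000e+00,
         1.00000000e+00]])}
```

View pics/scene0.png

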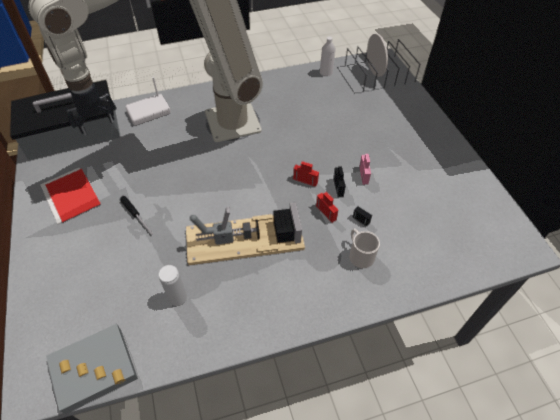

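View pics/top0.png

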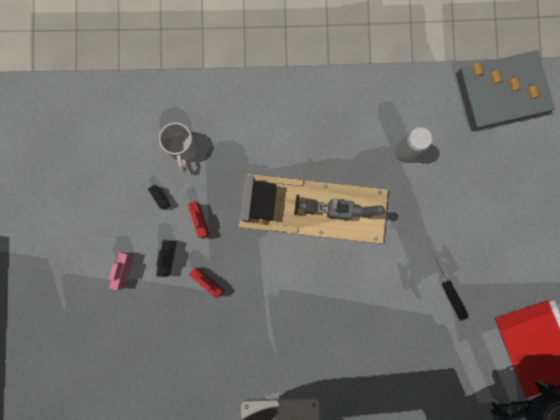

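Candidates in the top picture: the black plate at (166,258) is large with a tab. The small black one at (158,197) is the blank, and the ones at (198,220), (206,283) and (121,271) are red or pink. I take (166,258) and confirm it in a crop.

```bash
cat > h.py <<'E'
import cv2,numpy as np
from workcell import camera,get_calibration,telemetry
def cloud(n,d):
    c=get_calibration(n);v,u=np.mgrid[:420,:560]
    q=cv2.undistortPoints(np.stack([u,v],-1).reshape(-1,1,2).astype(float),c["K"],c["D"]).reshape(420,560,2)
    P=np.dstack([q*d[...,None],d]);E=c["extrinsics"];return P@E[:3,:3].T+E[:3,3]
def proj(n,p):
    c=get_calibration(n);E=np.linalg.inv(c["extrinsics"])
    return cv2.projectPoints(np.float64(p).reshape(-1,1,3),cv2.Rodrigues(E[:3,:3])[0],E[:3,3],c["K"],c["D"])[0][:,0]
E
python3 - <<'E'
from h import *
ims=[]
d=np.load("pics/top0.npy");P=cloud("top",d);I=cv2.imread("pics/top0.png")
def rect(m,name):
    pts=P[m][:,:2].astype(np.float32);r=cv2.minAreaRect(pts);print(name,len(pts),np.round(r[0],4),np.round(r[1],4),r[2],'z',np.percentile(P[m][:,2],[5,50,95]).round(4))
v,u=np.mgrid[:420,:560]
box=lambda a,b,c,e:(u>=a)&(u<b)&(v>=c)&(v<e)
z=P[...,2]
B=box(150,185,235,280)
rect(B&(z>.048)&(z<.075),'cover top');rect(B&(z>.082),'tab');
Cb=box(235,275,170,235)
rect(box(236,400,170,250)&(z>.012)&(z<.026),'board')
rect(Cb&(z>.072)&(z<.085),'housing');rect(Cb&(z>.088),'fixedjaw')
rect(box(325,355,190,225)&(z>.08)&(z<.092),'casing')
rect(box(325,390,190,225)&(z>.13),'high')
rect(box(290,325,190,225)&(z>.06)&(z<.085),'jaw')
print('table z',np.median(z[300:340,230:400]))
a=cv2.resize(I[165:250,235:400],None,fx=4.8,fy=4.8,interpolation=3)[:400,:792]
b=cv2.resize(I[180:300,100:225],None,fx=3,fy=3,interpolation=3)
S=cv2.imread("pics/scene0.png");
c=cv2.resize(S[195:270,180:310],None,fx=4.6,fy=4.6,interpolation=3)
cv2.imwrite("pics/a.png",cv2.resize(S[150:270,175:395],None,fx=3.6,fy=3.6,interpolation=3))
cv2.imwrite("pics/b.png",a)
E
```

```text
cover top 292 [0.4515 0.2757] [0.0245 0.0898] 79.65708923339844 z [0.0513 0.0596 0.0692]
tab 105 [0.4467 0.1301] [0.3091 0.038 ] 88.32917022705078 z [0.0846 0.0899 1.2127]
board 5009 [ 0.5687 -0.0977] [0.3695 0.1403] 82.01319122314453 z [0.0158 0.0197 0.0236]
housing 830 [0.582  0.0349] [0.0668 0.1002] 82.03693389892578 z [0.076  0.08   0.0837]
fixedjaw 387 [0.5388 0.0459] [0.2135 0.0678] 21.440671920776367 z [0.0911 0.095  0.0986]
casing 323 [ 0.559  -0.1632] [0.0622 0.0435] 80.73522186279297 z [0.0811 0.0852 0.0891]
high 212 [ 0.5313 -0.1261] [0.0731 0.2472] 21.589134216308594 z [0.1334 0.1571 0.173 ]
jaw 214 [ 0.5705 -0.0851] [0.0708 0.0472] 82.19574737548828 z [0.0689 0.0744 0.0781]
table z -0.0007146617988063042
```

View pics/a.png

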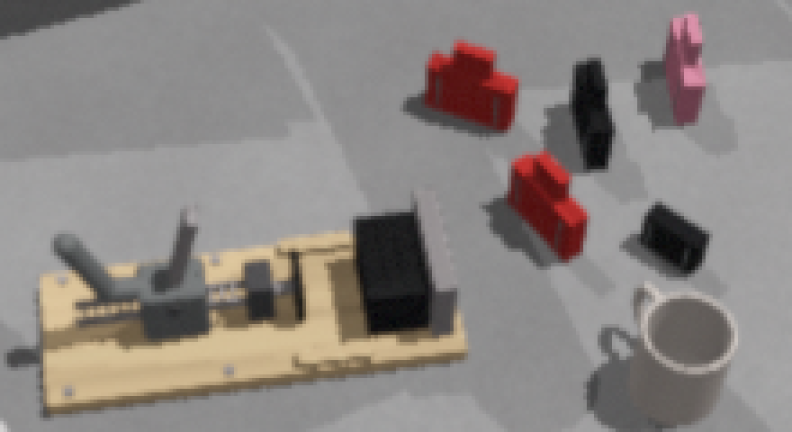

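View pics/b.png

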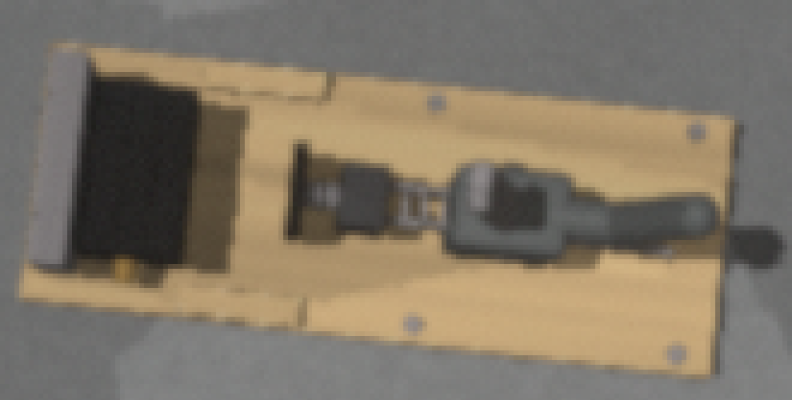

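Crop a.png shows the only full-size black plate with a tab at crop (590,110). The small black blank is at (675,238), and the rest are red or pink, so the target is confirmed. The clamp's housing is at crop (390,270) and the trigger at (185,245). First I rotate the tool, so joint 6 stays in range.

>>> step_arm --increments '[{"turn":[0,0,-0.125],"grip":-1},{"turn":[0,0,-0.125],"grip":-1},{"turn":[0,0,-0.125],"grip":-1},{"turn":[0,0,-0.125],"grip":-1},{"turn":[0,0,-0.125],"grip":-1},{"turn":[0,0,-0.125],"grip":-1},{"turn":[0,0,-0.125],"grip":-1},{"turn":[0,0,-0.125],"grip":-1},{"turn":[0,0,-0.125],"grip":-1},{"turn":[0,0,-0.125],"grip":-1},{"turn":[0,0,-0.125],"grip":-1},{"turn":[0,0,-0.125],"grip":-1}]'

```text
schema error: expected keys slide, turn, grip
```

>>> step_arm --increments '[{"turn":[0,0,-0.1243],"grip":-1},{"turn":[0,0,-0.1243],"grip":-1},{"turn":[0,0,-0.1243],"grip":-1},{"turn":[0,0,-0.1243],"grip":-1},{"turn":[0,0,-0.1243],"grip":-1},{"turn":[0,0,-0.1243],"grip":-1},{"turn":[0,0,-0.1243],"grip":-1},{"turn":[0,0,-0.1243],"grip":-1},{"turn":[0,0,-0.1243],"grip":-1},{"grip":-1}]'

```text
schema error: expected keys slide, turn, grip
```

```bash
cat >> h.py <<'E'
def state(q=True):
    from scipy.spatial.transform import Rotation as R
    o=telemetry.get_obs();r=R.from_quat(o["tool_rot"])
    if q:print("t",round(float(o["clock"]),2),"p",np.round(o["eef_pos"],4),"yaw x",round(float(np.degrees(np.arctan2(*r.as_matrix()[[1,0],0]))),2),"z",np.round(r.as_matrix()[:,2],3),"F",np.round(o["ft_force"],1),"w",round(float(o["grip_width"]),4),"j",np.round(o["joint_pos"],2))
    return np.array(o["eef_pos"]),r
E
python3 - <<'E'
from h import *
state()
P=cloud("top",np.load("pics/top0.npy"));v,u=np.mgrid[:420,:560];z=P[...,2]
def inb(xr,yr,zr):
    m=(P[...,0]>xr[0])&(P[...,0]<xr[1])&(P[...,1]>yr[0])&(P[...,1]<yr[1])&(z>zr[0])&(z<zr[1]);return P[m]
def rect(p,n):
    r=cv2.minAreaRect(p[:,:2].astype(np.float32));print(n,len(p),np.round(r[0],4),np.round(r[1],4),round(r[2],2))
rect(inb((.38,.53),(.22,.33),(.057,.064)),'plate top');rect(inb((.38,.53),(.22,.33),(.085,.1)),'tab')
a=np.radians(82.02);X=np.array([np.cos(a),np.sin(a)]);Y=np.array([-X[1],X[0]])
# clamp coords about board centre
Q=(P[...,:2]-[.5687,-.0977])@np.stack([X,Y]).T
def rng(n,m):
    q=Q[m];print(n,len(q),'x',np.percentile(q[:,0],[2,50,98]).round(4),'y',np.percentile(q[:,1],[2,50,98]).round(4),'z',np.median(z[m]).round(4))
x,y=Q[...,0],Q[...,1];N=abs(y)<.07
rng('housing',N&(x>.05)&(z>.077)&(z<.084));rng('fixed',N&(x>.1)&(z>.092)&(z<.1))
rng('casing',N&(x<-.02)&(x>-.12)&(z>.083)&(z<.089)&(abs(y)<.03))
rng('jaw',N&(x<.04)&(x>-.04)&(z>.071)&(z<.079));
for k in np.arange(-.04,.07,.004):
    m=(x>k)&(x<k+.004)&(abs(y)<.03)&(z>.04);print(round(k,3),m.sum(),np.percentile(z[m],[50,90]).round(3) if m.any() else'',end='; ')
rng('\ntrig top',N&(x<0)&(x>-.1)&(z>.162)&(z<.19)); rng('foot',N&(x>-.01)&(x<.05)&(z>.066)&(z<.078))
E
```

```text
t 0.1 p [ 0.1679 -0.4704  0.2305] yaw x -70.36 z [-0.001  0.002 -1.   ] F [-0.6 -1.1 -0.4] w 0.0852 j [-1.23  0.24  0.    1.34  0.    1.57]
plate top 209 [0.452  0.2756] [0.0245 0.0889] 79.66
tab 90 [0.4513 0.2766] [0.0123 0.0392] 80.76
housing 723 x [0.1009 0.128  0.1557] y [-0.0429  0.0018  0.0443] z 0.0802
fixed 348 x [0.156  0.1659 0.2849] y [-0.0516  0.0041  0.0644] z 0.0951
casing 301 x [-0.1115 -0.077  -0.0368] y [-0.0194  0.0028  0.0201] z 0.0856
jaw 129 x [-0.0025  0.0087  0.0216] y [-0.0154  0.0001  0.0168] z 0.0748
-0.04 56 [0.086 0.171]; -0.036 38 [0.066 0.168]; -0.032 8 [0.057 0.06 ]; -0.028 5 [0.057 0.057]; -0.024 13 [0.056 0.06 ]; -0.02 6 [0.056 0.059]; -0.016 10 [0.056 0.058]; -0.012 9 [0.057 0.059]; -0.008 5 [0.051 0.055]; -0.004 16 [0.073 0.076]; -0.0 24 [0.074 0.076]; 0.004 27 [0.075 0.077]; 0.008 23 [0.074 0.077]; 0.012 23 [0.075 0.078]; 0.016 24 [0.075 0.077]; 0.02 20 [0.071 0.076]; 0.024 11 [0.056 0.057]; 0.028 7 [0.056 0.058]; 0.032 10 [0.057 0.06 ]; 0.036 7 [0.054 0.056]; 0.04 32 [0.074 0.078]; 0.044 34 [0.074 0.076]; 0.048 3 [0.071 0.075]; 0.052 0 ; 0.056 0 ; 0.06 0 ; 0.064 0 ; 0.068 0 ; 
trig top 55 x [-0.0466 -0.0399 -0.0346] y [-0.0107  0.0005  0.0113] z 0.1703
foot 193 x [-0.0023  0.0159  0.0476] y [-0.0206  0.0004  0.0212] z 0.0743
```

>>> step_arm --increments '[{"slide":[0,0,0],"turn":[0,0,-0.125],"grip":-1},{"slide":[0,0,0],"turn":[0,0,-0.125],"grip":-1},{"slide":[0,0,0],"turn":[0,0,-0.125],"grip":-1},{"slide":[0,0,0],"turn":[0,0,-0.125],"grip":-1},{"slide":[0,0,0],"turn":[0,0,-0.125],"grip":-1},{"slide":[0,0,0],"turn":[0,0,-0.125],"grip":-1},{"slide":[0,0,0],"turn":[0,0,-0.125],"grip":-1},{"slide":[0,0,0],"turn":[0,0,-0.125],"grip":-1},{"slide":[0,0,0],"turn":[0,0,-0.125],"grip":-1},{"slide":[0,0,0],"turn":[0,0,-0.125],"grip":-1},{"slide":[0,0,0],"turn":[0,0,-0.125],"grip":-1},{"slide":[0,0,0],"turn":[0,0,-0.125],"grip":-1}]'

```text
clock: 1.1
eef_pos: [0.1679, -0.4705, 0.2307]
tool_rot: [0.99, 0.139, -0.0, -0.001]
ft_force: [-0.2, 0.3, -0.2]
grip_width: 0.0855
```

>>> step_arm --increments '[{"slide":[0,0,0],"turn":[0,0,-0.125],"grip":-1},{"slide":[0,0,0],"turn":[0,0,-0.125],"grip":-1},{"slide":[0,0,0],"turn":[0,0,-0.125],"grip":-1},{"slide":[0,0,0],"turn":[0,0,-0.125],"grip":-1},{"slide":[0,0,0],"turn":[0,0,-0.125],"grip":-1},{"slide":[0,0,0],"turn":[0,0,-0.125],"grip":-1},{"slide":[0,0,0],"turn":[0,0,-0.125],"grip":-1},{"slide":[0,0,0],"turn":[0,0,-0.125],"grip":-1},{"slide":[0,0,0],"turn":[0,0,-0.125],"grip":-1},{"slide":[0,0,0],"turn":[0,0,0],"grip":-1}]'

```text
clock: 1.93
eef_pos: [0.1679, -0.4706, 0.2308]
tool_rot: [0.765, 0.644, 0.0, -0.001]
ft_force: [0.0, 0.0, -0.4]
grip_width: 0.0852
```

```bash
python3 -c "
from h import *
state()"
```

```text
t 1.93 p [ 0.1679 -0.4706  0.2308] yaw x 80.15 z [-0.     0.001 -1.   ] F [ 0.   0.  -0.4] w 0.0852 j [-1.23  0.24  0.    1.34 -0.   -1.06]
```

>>> step_arm --increments '[{"slide":[0.0327,0.0062,0],"turn":[0,0,0],"grip":-1},{"slide":[0.0327,0.0062,0],"turn":[0,0,0],"grip":-1},{"slide":[0.0327,0.0062,0],"turn":[0,0,0],"grip":-1},{"slide":[0.0327,0.0062,0],"turn":[0,0,0],"grip":-1},{"slide":[0.0327,0.0062,0],"turn":[0,0,0],"grip":-1},{"slide":[0.0327,0.0062,0],"turn":[0,0,0],"grip":-1},{"slide":[0.0327,0.0062,0],"turn":[0,0,0],"grip":-1},{"slide":[0.0327,0.0062,0],"turn":[0,0,0],"grip":-1},{"slide":[0.0327,0.0062,0],"turn":[0,0,0],"grip":-1},{"slide":[0.0327,0.0062,0],"turn":[0,0,0],"grip":-1},{"slide":[0.0327,0.0062,0],"turn":[0,0,0],"grip":-1},{"slide":[0.0327,0.0062,0],"turn":[0,0,0],"grip":-1}]'

```text
clock: 2.93
eef_pos: [0.3092, -0.0957, 0.2313]
tool_rot: [0.767, 0.642, 0.0, 0.0]
ft_force: [0.8, 0.6, -1.1]
grip_width: 0.0855
```

>>> step_arm --increments '[{"slide":[0.0327,0.0062,0],"turn":[0,0,0],"grip":-1},{"slide":[0.0327,0.0062,0],"turn":[0,0,0],"grip":-1},{"slide":[0.0327,0.0062,0],"turn":[0,0,0],"grip":-1},{"slide":[0.0327,0.0062,0],"turn":[0,0,0],"grip":-1},{"slide":[0.0327,0.0062,0],"turn":[0,0,0],"grip":-1},{"slide":[0.0327,0.0062,0],"turn":[0,0,0],"grip":-1},{"slide":[0.0327,0.0062,0],"turn":[0,0,0],"grip":-1},{"slide":[0.0327,0.0062,0],"turn":[0,0,0],"grip":-1},{"slide":[0.0327,0.0062,0],"turn":[0,0,0],"grip":-1},{"slide":[0.0327,0.0062,0],"turn":[0,0,0],"grip":-1},{"slide":[0.0327,0.0062,0],"turn":[0,0,0],"grip":-1},{"slide":[0,0,0],"turn":[0,0,0],"grip":-1}]'

```text
clock: 3.93
eef_pos: [0.4402, 0.2501, 0.2302]
tool_rot: [0.765, 0.644, 0.001, -0.001]
ft_force: [0.2, 0.4, -0.3]
grip_width: 0.085
```

```bash
python3 - <<'E'
from h import *
p,r=state();d=np.array([.4516,.2762,.16])-p;print(r.inv().apply(d).round(4))
E
```

```text
t 3.93 p [0.4402 0.2501 0.2302] yaw x 80.11 z [ 0.001  0.002 -1.   ] F [ 0.2  0.4 -0.3] w 0.085 j [0.52 0.25 0.02 1.33 0.   0.69]
[0.0275 0.0067 0.0703]
```

>>> step_arm --increments '[{"slide":[0.0275,0.0067,0.005],"turn":[0,0,0],"grip":0},{"slide":[0,0,0.025],"turn":[0,0,0],"grip":0},{"slide":[0,0,0.025],"turn":[0,0,0],"grip":0},{"slide":[0,0,0.025],"turn":[0,0,0],"grip":0},{"slide":[0,0,0.025],"turn":[0,0,0],"grip":0},{"slide":[0,0,0],"turn":[0,0,0],"grip":0}]'

```text
clock: 4.43
eef_pos: [0.4462, 0.2687, 0.121]
tool_rot: [0.767, 0.642, -0.005, -0.001]
ft_force: [-0.3, -0.1, -1.3]
grip_width: 0.0426
```

```bash
python3 - <<'E'
from h import *
p,r=state();d=np.array([.4516,.2762,.066])-p;print(r.inv().apply(d).round(4))
S,_=camera("scene");T,_=camera("top")
a=proj("scene",[.4516,.2762,.09])[0].astype(int);b=proj("top",[.4516,.2762,.09])[0].astype(int);print(a,b)
f=lambda I,c:cv2.resize(I[c[1]-40:c[1]+40,c[0]-40:c[0]+40,::-1],(390,390),interpolation=3)
cv2.imwrite("pics/c.png",np.hstack([f(S,a),f(T,b)]))
E
```

```text
t 4.43 p [0.4462 0.2687 0.121 ] yaw x 79.89 z [-0.009 -0.006 -1.   ] F [-0.3 -0.1 -1.3] w 0.0426 j [ 0.54  0.36 -0.12  1.1  -0.    0.72]
[0.0087 0.0044 0.0549]
[340 170] [159 257]
```

View pics/c.png

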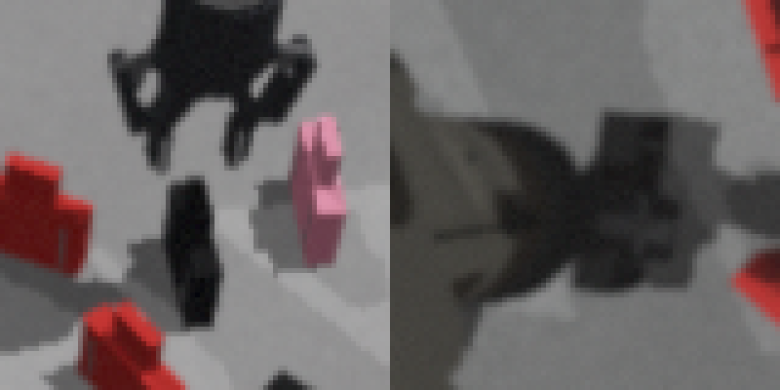

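The gripper (left crop, fingers at (158,150) and (235,150)) hangs above the tab at (190,190), with pink and red well clear. I correct sideways, go down and close.

>>> step_arm --increments '[{"slide":[0.0087,0.0044,0],"turn":[0,0,0],"grip":0},{"slide":[0,0,0],"turn":[0,0,0],"grip":0},{"slide":[0,0,0],"turn":[0,0,0],"grip":0}]'

```text
clock: 4.78
eef_pos: [0.4574, 0.2801, 0.1282]
tool_rot: [0.766, 0.643, 0.002, 0.0]
ft_force: [0.1, -0.1, -1.0]
grip_width: 0.0426
```

```bash
python3 - <<'E'
from h import *
p,r=state();d=np.array([.4516,.2762,.066])-p;print(r.inv().apply(d).round(4))
E
```

```text
t 4.78 p [0.4574 0.2801 0.1282] yaw x 80.03 z [ 0.004  0.002 -1.   ] F [ 0.1 -0.1 -1. ] w 0.0426 j [ 0.55  0.37 -0.09  1.11  0.    0.72]
[-0.0051 -0.0052  0.0622]
```

>>> step_arm --increments '[{"slide":[-0.005,-0.005,0.01],"turn":[0,0,0],"grip":0},{"slide":[0,0,0.01],"turn":[0,0,0],"grip":0},{"slide":[0,0,0.01],"turn":[0,0,0],"grip":0},{"slide":[0,0,0],"turn":[0,0,0],"grip":0},{"slide":[0,0,0],"turn":[0,0,0],"grip":0},{"slide":[0,0,0],"turn":[0,0,0],"grip":0}]'

```text
clock: 5.28
eef_pos: [0.4502, 0.275, 0.0964]
tool_rot: [0.766, 0.643, 0.0, 0.0]
ft_force: [-0.0, -0.0, -0.2]
grip_width: 0.0429
```

```bash
python3 - <<'E'
from h import *
p,r=state();d=np.array([.4516,.2762,.066])-p;print(r.inv().apply(d).round(4))
E
```

```text
t 5.28 p [0.4502 0.275  0.0964] yaw x 80.04 z [ 0.  0. -1.] F [-0.  -0.  -0.2] w 0.0429 j [ 0.55  0.39 -0.15  1.03  0.    0.72]
[0.0014 0.0011 0.0304]
```

>>> step_arm --increments '[{"slide":[0.001,0.001,0.01],"turn":[0,0,0],"grip":0},{"slide":[0,0,0.01],"turn":[0,0,0],"grip":0},{"slide":[0,0,0.01],"turn":[0,0,0],"grip":0},{"slide":[0,0,0],"turn":[0,0,0],"grip":0},{"slide":[0,0,0],"turn":[0,0,0],"grip":0},{"slide":[0,0,0],"turn":[0,0,0],"grip":1},{"slide":[0,0,0],"turn":[0,0,0],"grip":1},{"slide":[0,0,0],"turn":[0,0,0],"grip":1},{"slide":[0,0,0],"turn":[0,0,0],"grip":1},{"slide":[0,0,0],"turn":[0,0,0],"grip":1},{"slide":[0,0,0],"turn":[0,0,0],"grip":1}]'

```text
clock: 6.2
eef_pos: [0.4516, 0.276, 0.0669]
tool_rot: [0.766, 0.643, 0.001, 0.0]
ft_force: [0.4, 0.2, 3.2]
grip_width: 0.0112
```

>>> step_arm --increments '[{"slide":[0,0,-0.02],"turn":[0,0,0],"grip":1},{"slide":[0,0,-0.02],"turn":[0,0,0],"grip":1},{"slide":[0,0,-0.02],"turn":[0,0,0],"grip":1},{"slide":[0,0,-0.02],"turn":[0,0,0],"grip":1},{"slide":[0,0,-0.02],"turn":[0,0,0],"grip":1},{"slide":[0,0,-0.02],"turn":[0,0,0],"grip":1},{"slide":[0,0,0],"turn":[0,0,0],"grip":1},{"slide":[0,0,0],"turn":[0,0,0],"grip":1},{"slide":[0,0,0],"turn":[0,0,0],"grip":1}]'

```text
clock: 6.95
eef_pos: [0.4504, 0.2753, 0.1851]
tool_rot: [0.766, 0.643, -0.001, -0.0]
ft_force: [0.6, 0.2, -1.7]
grip_width: 0.0109
```

```bash
python3 - <<'E'
from h import *
p,r=state();d=np.array([.5805,-.0135,.20])-p;print(r.inv().apply(d).round(4))
E
```

```text
t 6.95 p [0.4504 0.2753 0.1851] yaw x 80.04 z [-0.002 -0.001 -1.   ] F [ 0.6  0.2 -1.7] w 0.0109 j [ 0.55  0.32 -0.01  1.24  0.    0.72]
[-0.2619  0.178  -0.0149]
```

>>> step_arm --increments '[{"slide":[-0.0238,0.0162,0],"turn":[0,0,0],"grip":1},{"slide":[-0.0238,0.0162,0],"turn":[0,0,0],"grip":1},{"slide":[-0.0238,0.0162,0],"turn":[0,0,0],"grip":1},{"slide":[-0.0238,0.0162,0],"turn":[0,0,0],"grip":1},{"slide":[-0.0238,0.0162,0],"turn":[0,0,0],"grip":1},{"slide":[-0.0238,0.0162,0],"turn":[0,0,0],"grip":1},{"slide":[-0.0238,0.0162,0],"turn":[0,0,0],"grip":1},{"slide":[-0.0238,0.0162,0],"turn":[0,0,0],"grip":1},{"slide":[-0.0238,0.0162,0],"turn":[0,0,0],"grip":1},{"slide":[-0.0238,0.0162,0],"turn":[0,0,0],"grip":1},{"slide":[-0.0238,0.0162,0],"turn":[0,0,0],"grip":1},{"slide":[0,0,0],"turn":[0,0,-0.034],"grip":1}]'

```text
clock: 7.95
eef_pos: [0.5821, -0.0179, 0.1837]
tool_rot: [0.756, 0.654, -0.002, 0.0]
ft_force: [0.1, -0.2, -0.4]
grip_width: 0.0111
```

>>> step_arm --increments '[{"slide":[0,0,0],"turn":[0,0,0],"grip":1},{"slide":[0,0,0],"turn":[0,0,0],"grip":1},{"slide":[0,0,0],"turn":[0,0,0],"grip":1}]'

```text
clock: 8.2
eef_pos: [0.5804, -0.0123, 0.185]
tool_rot: [0.755, 0.656, -0.001, -0.001]
ft_force: [0.2, -0.3, -1.4]
grip_width: 0.0108
```

```bash
python3 - <<'E'
from h import *
p,r=state();d=np.array([.5800,-.0170,.087])-p;print(r.inv().apply(d).round(4))
S,_=camera("scene");cv2.imwrite("pics/d.png",cv2.resize(S[170:270,180:320,::-1],None,fx=5.6,fy=5.6,interpolation=3))
T,D=camera("top");P=cloud("top",D)
# estimate of cover edges in top view: points z between .09 and .19 near the cover
E
```

```text
t 8.2 p [ 0.5804 -0.0123  0.185 ] yaw x 82.0 z [-0.003  0.    -1.   ] F [ 0.2 -0.3 -1.4] w 0.0108 j [-0.02  0.42  0.15  1.29  0.    0.12]
[-0.0047  0.0005  0.098 ]
```

View pics/d.png

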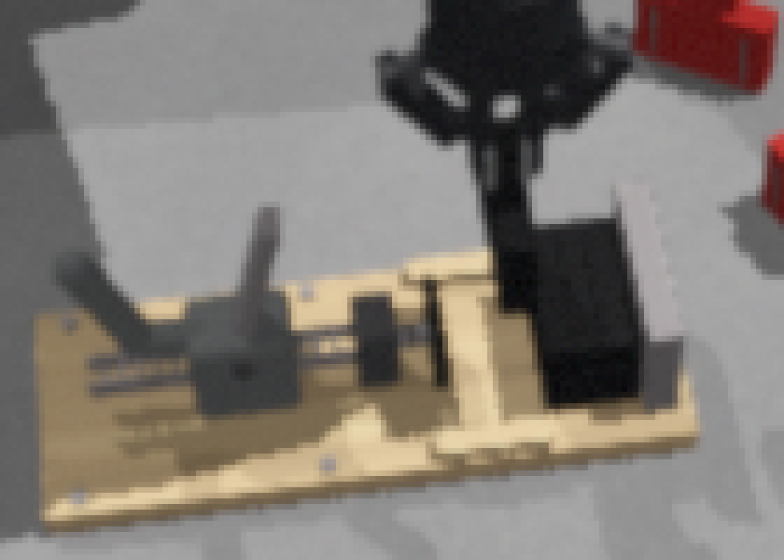

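The cover hangs upright, just in front of the housing's front edge (540,290 in the crop). I shift 5 mm back from the housing and lower it.

>>> step_arm --increments '[{"slide":[-0.0047,0,0],"turn":[0,0,0],"grip":1},{"slide":[0,0,0.015],"turn":[0,0,0],"grip":1},{"slide":[0,0,0.015],"turn":[0,0,0],"grip":1},{"slide":[0,0,0.015],"turn":[0,0,0],"grip":1},{"slide":[0,0,0.015],"turn":[0,0,0],"grip":1},{"slide":[0,0,0.012],"turn":[0,0,0],"grip":1},{"slide":[0,0,0.01],"turn":[0,0,0],"grip":1},{"slide":[0,0,0.006],"turn":[0,0,0],"grip":1},{"slide":[0,0,0],"turn":[0,0,0],"grip":1},{"slide":[0,0,0],"turn":[0,0,0],"grip":1},{"slide":[0,0,0],"turn":[0,0,0],"grip":1}]'

```text
clock: 9.22
eef_pos: [0.5814, -0.0176, 0.0992]
tool_rot: [0.755, 0.656, 0.001, 0.001]
ft_force: [-0.4, 0.9, -0.8]
grip_width: 0.0103
```

>>> step_arm --increments '[{"slide":[0,0,0.003],"turn":[0,0,0],"grip":1},{"slide":[0,0,0.003],"turn":[0,0,0],"grip":1},{"slide":[0,0,0],"turn":[0,0,0],"grip":1},{"slide":[0,0,0],"turn":[0,0,0],"grip":1}]'

```text
clock: 9.55
eef_pos: [0.5806, -0.0176, 0.0922]
tool_rot: [0.755, 0.656, -0.0, -0.0]
ft_force: [-0.2, -0.2, -1.3]
grip_width: 0.0108
```

>>> step_arm --increments '[{"slide":[0,0,0.002],"turn":[0,0,0],"grip":1},{"slide":[0,0,0.002],"turn":[0,0,0],"grip":1},{"slide":[0,0,0],"turn":[0,0,0],"grip":1},{"slide":[0,0,0],"turn":[0,0,0],"grip":1}]'

```text
clock: 9.88
eef_pos: [0.5805, -0.0176, 0.0881]
tool_rot: [0.755, 0.656, -0.0, -0.0]
ft_force: [0.6, -0.5, -0.8]
grip_width: 0.0109
```

>>> step_arm --increments '[{"slide":[0,0,0.0015],"turn":[0,0,0],"grip":1},{"slide":[0,0,0],"turn":[0,0,0],"grip":1},{"slide":[0,0,0],"turn":[0,0,0],"grip":1}]'

```text
clock: 10.13
eef_pos: [0.5809, -0.0177, 0.0869]
tool_rot: [0.755, 0.656, 0.0, 0.0]
ft_force: [0.6, 0.3, -1.4]
grip_width: 0.0107
```

>>> step_arm --increments '[{"slide":[0.003,0,0],"turn":[0,0,0],"grip":1},{"slide":[0.0025,0,0],"turn":[0,0,0],"grip":1},{"slide":[0,0,0.001],"turn":[0,0,0],"grip":1},{"slide":[0,0,0.001],"turn":[0,0,0],"grip":1},{"slide":[0,0,0],"turn":[0,0,0],"grip":1},{"slide":[0,0,0],"turn":[0,0,0],"grip":1}]'

```text
clock: 10.63
eef_pos: [0.5817, -0.0119, 0.0869]
tool_rot: [0.755, 0.656, 0.001, 0.0]
ft_force: [-3.8, 0.0, 10.2]
grip_width: 0.0103
```

It rests on the board (10 N upward). Release with a small opening, then lift straight up.

>>> step_arm --increments '[{"slide":[0,0,-0.001],"turn":[0,0,0],"grip":1},{"slide":[0,0,0],"turn":[0,0,0],"grip":0.2},{"slide":[0,0,0],"turn":[0,0,0],"grip":0.2},{"slide":[0,0,0],"turn":[0,0,0],"grip":0.2},{"slide":[0,0,0],"turn":[0,0,0],"grip":0.2},{"slide":[0,0,-0.02],"turn":[0,0,0],"grip":0.2},{"slide":[0,0,-0.035],"turn":[0,0,0],"grip":0.2},{"slide":[0,0,-0.035],"turn":[0,0,0],"grip":0.2},{"slide":[0,0,-0.035],"turn":[0,0,0],"grip":0},{"slide":[0,0,-0.035],"turn":[0,0,0],"grip":0},{"slide":[0,0,0],"turn":[0,0,0],"grip":0},{"slide":[0,0,0],"turn":[0,0,0],"grip":0}]'

```text
clock: 11.63
eef_pos: [0.5832, -0.0122, 0.2486]
tool_rot: [0.755, 0.656, 0.002, 0.002]
ft_force: [0.1, -0.0, 0.3]
grip_width: 0.0427
```

```bash
python3 - <<'E'
from h import *
p,r=state()
S,_=camera("scene");cv2.imwrite("pics/e.png",cv2.resize(S[170:270,180:320,::-1],None,fx=5.6,fy=5.6,interpolation=3))
E
```

```text
t 11.63 p [ 0.5832 -0.0122  0.2486] yaw x 81.99 z [ 0.006 -0.    -1.   ] F [ 0.1 -0.   0.3] w 0.0427 j [-0.02  0.4   0.27  1.44  0.    0.12]
```

View pics/e.png

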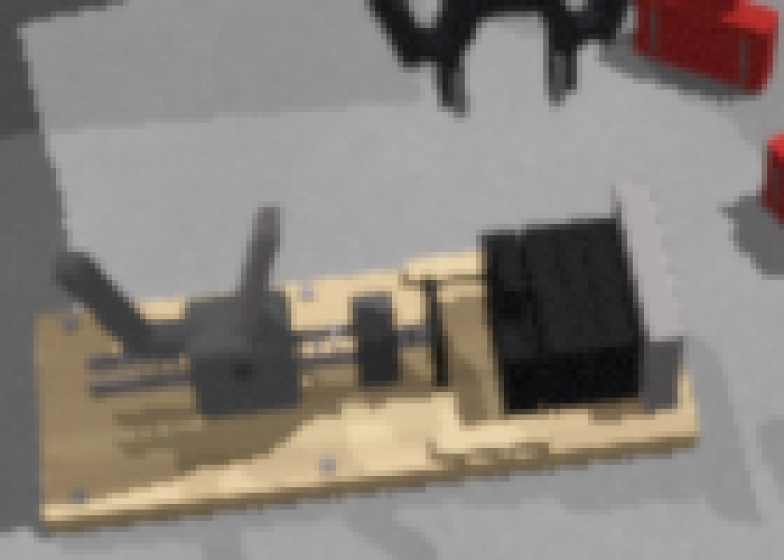

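The cover stands upright in the bay against the housing, free of the gripper. Next is the trigger: turn the jaws across the clamp and tilt 0.25 rad to match the paddle.

>>> step_arm --increments '[{"slide":[0,0,0],"turn":[0,0,0.125],"grip":-0.3},{"slide":[0,0,0],"turn":[0,0,0.125],"grip":-0.3},{"slide":[0,0,0],"turn":[0,0,0.125],"grip":-0.3},{"slide":[0,0,0],"turn":[0,0,0.125],"grip":-0.3},{"slide":[0,0,0],"turn":[0,0,0.125],"grip":-0.3},{"slide":[0,0,0],"turn":[0,0,0.125],"grip":-0.3},{"slide":[0,0,0],"turn":[0,0,0.125],"grip":-0.3},{"slide":[0,0,0],"turn":[0,0,0.125],"grip":-0.3},{"slide":[0,0,0],"turn":[0,0,0.125],"grip":-0.3},{"slide":[0,0,0],"turn":[0,0,0.125],"grip":-0.3},{"slide":[0,0,0],"turn":[0,0,0.125],"grip":-0.3},{"slide":[0,0,0],"turn":[0,0,0.125],"grip":-0.3}]'

```text
clock: 12.68
eef_pos: [0.5803, -0.0122, 0.243]
tool_rot: [0.999, -0.038, -0.002, 0.0]
ft_force: [0.0, -0.2, 0.5]
grip_width: 0.0555
```

>>> step_arm --increments '[{"slide":[0,0,0],"turn":[0,0,0.071],"grip":-0.3},{"slide":[0,0,0],"turn":[-0.125,0,0],"grip":-0.3},{"slide":[0,0,0],"turn":[-0.125,0,0],"grip":-0.3},{"slide":[0,0,0],"turn":[0,0,0],"grip":-0.3},{"slide":[0,0,0],"turn":[0,0,0],"grip":-0.3},{"slide":[0,0,0],"turn":[0,0,0],"grip":-0.3}]'

```text
clock: 13.18
eef_pos: [0.5808, -0.0121, 0.2441]
tool_rot: [0.99, -0.069, -0.01, 0.124]
ft_force: [0.4, -0.1, -0.6]
grip_width: 0.0553
```

```bash
cat >> h.py <<'E'
X=np.array([.139,.990,0]);Y=np.array([-.990,.139,0]);Z=np.array([0,0,1.]);PIV=np.array([.5597,-.1620,.070])
def trig():
    p,r=state();M=r.as_matrix();d=p-PIV
    print("lean tool",round(float(np.arctan2(-M[:,2]@X,-M[:,2]@Z)),4),"rad",round(float(np.hypot(d@X,d@Z)),4),"ang",round(float(np.arctan2(d@X,d@Z)),4),"side",round(float(d@Y),4),"xaxis.Y",(M[:,0]@Y).round(4))
    return p,r
E
python3 - <<'E'
from h import *
p,r=trig()
for R in(.135,.065):
    t=PIV+R*(np.sin(.25)*X+np.cos(.25)*Z);print(R,r.inv().apply(t-p).round(4))
E
```

```text
t 13.18 p [ 0.5808 -0.0121  0.2441] yaw x -8.0 z [-0.037 -0.244 -0.969] F [ 0.4 -0.1 -0.6] w 0.0553 j [ 0.1   0.45  0.31  1.5  -0.24  1.82]
lean tool 0.2496 rad 0.2307 ang 0.7157 side -0.0 xaxis.Y -0.9997
0.135 [1.000e-04 1.037e-01 7.110e-02]
0.065 [0.0003 0.1037 0.1411]
```

>>> step_arm --increments '[{"slide":[0,0.026,0],"turn":[0,0,0],"grip":-0.3},{"slide":[0,0.026,0],"turn":[0,0,0],"grip":-0.3},{"slide":[0,0.026,0],"turn":[0,0,0],"grip":-0.3},{"slide":[0,0.0257,0],"turn":[0,0,0],"grip":-0.3},{"slide":[0,0,0.035],"turn":[0,0,0],"grip":-0.3},{"slide":[0,0,0.036],"turn":[0,0,0],"grip":-0.3},{"slide":[0,0,0],"turn":[0,0,0],"grip":-0.3},{"slide":[0,0,0],"turn":[0,0,0],"grip":-0.3},{"slide":[0,0,0],"turn":[0,0,0],"grip":-0.3}]'

```text
clock: 13.93
eef_pos: [0.5656, -0.1296, 0.2043]
tool_rot: [0.99, -0.07, -0.008, 0.124]
ft_force: [0.6, 0.1, -0.4]
grip_width: 0.0557
```

```bash
python3 - <<'E'
from h import *
p,r=trig()
t=PIV+.065*(np.sin(.25)*X+np.cos(.25)*Z);print(r.inv().apply(t-p).round(4))
S,_=camera("scene");cv2.imwrite("pics/f.png",cv2.resize(S[170:270,180:320,::-1],None,fx=5.6,fy=5.6,interpolation=3))
E
```

```text
t 13.93 p [ 0.5656 -0.1296  0.2043] yaw x -8.08 z [-0.033 -0.245 -0.969] F [ 0.6  0.1 -0.4] w 0.0557 j [-0.1   0.41  0.16  1.32 -0.25  1.62]
lean tool 0.2495 rad 0.1382 ang 0.2402 side -0.0013 xaxis.Y -0.9997
[-0.0014 -0.0013  0.0732]
```

View pics/f.png

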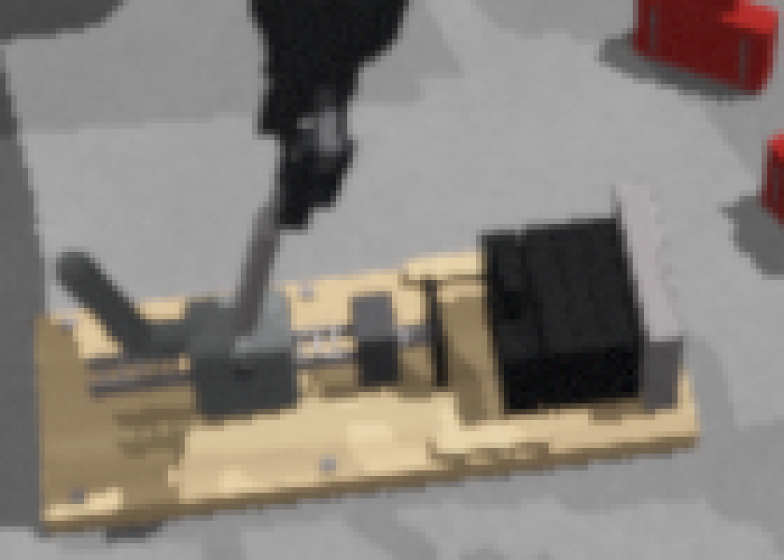

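The fingers (300,190) straddle the paddle top (265,215), in line with its lean. I go down and pinch it.

>>> step_arm --increments '[{"slide":[-0.001,-0.001,0.013],"turn":[0,0,0],"grip":-0.3},{"slide":[0,0,0.02],"turn":[0,0,0],"grip":-0.3},{"slide":[0,0,0.02],"turn":[0,0,0],"grip":-0.3},{"slide":[0,0,0.02],"turn":[0,0,0],"grip":-0.3},{"slide":[0,0,0],"turn":[0,0,0],"grip":-0.3},{"slide":[0,0,0],"turn":[0,0,0],"grip":1},{"slide":[0,0,0],"turn":[0,0,0],"grip":1},{"slide":[0,0,0],"turn":[0,0,0],"grip":1},{"slide":[0,0,0],"turn":[0,0,0],"grip":1},{"slide":[0,0,0],"turn":[0,0,0],"grip":1},{"slide":[0,0,0],"turn":[0,0,0],"grip":1},{"slide":[0,0,0],"turn":[0,0,0],"grip":1}]'

```text
clock: 14.98
eef_pos: [0.561, -0.1451, 0.1344]
tool_rot: [0.99, -0.069, -0.009, 0.124]
ft_force: [-6.1, 2.7, 6.8]
grip_width: 0.0231
```

```bash
python3 - <<'E'
from h import *
trig()
E
```

```text
t 14.98 p [ 0.561  -0.1451  0.1344] yaw x -7.97 z [-0.034 -0.245 -0.969] F [-6.1  2.7  6.8] w 0.0231 j [-0.12  0.45  0.03  1.15 -0.25  1.59]
lean tool 0.2497 rad 0.0666 ang 0.2569 side 0.001 xaxis.Y -0.9997
```

>>> step_arm --increments '[{"slide":[-0.001,0.0033,0],"turn":[0.05,0,0],"grip":1},{"slide":[0,0.0033,0],"turn":[0.05,0,0],"grip":1},{"slide":[0,0.0033,0],"turn":[0.05,0,0],"grip":1},{"slide":[0,0.0033,0],"turn":[0.05,0,0],"grip":1},{"slide":[0,0.0033,0],"turn":[0.05,0,0],"grip":1},{"slide":[0,0.0033,0],"turn":[0.05,0,0],"grip":1},{"slide":[0,0.0033,0],"turn":[0.05,0,0],"grip":1},{"slide":[0,0.0033,0],"turn":[0.05,0,0],"grip":1},{"slide":[0,0.0033,0],"turn":[0.05,0,0],"grip":1},{"slide":[0,0.0033,0],"turn":[0.05,0,0],"grip":1},{"slide":[0,0,0],"turn":[0,0,0],"grip":1},{"slide":[0,0,0],"turn":[0,0,0],"grip":1}]'

```text
clock: 15.98
eef_pos: [0.5564, -0.1775, 0.1348]
tool_rot: [0.99, -0.069, 0.009, -0.125]
ft_force: [-3.0, 2.8, 4.6]
grip_width: 0.0233
```

```bash
cat >> h.py <<'E'
O=np.array([.5694,-.0927,0])
def jaw(name):
    S,_=camera("scene");cv2.imwrite(f"pics/{name}_s.png",S[:,:,::-1]);T,D=camera("top");cv2.imwrite(f"pics/{name}_t.png",T[:,:,::-1])
    P=cloud("top",D);q=P-O;x=q@X;y=q@Y;z=P[...,2]
    m=(abs(y)<.03)&(z>.064)&(z<.079)&(x>-.03)&(x<.068)
    h,e=np.histogram(x[m],np.arange(-.03,.07,.002));print("top xhist mm:",[(round(a*1000),int(b)) for a,b in zip(e,h) if b])
E
python3 - <<'E'
from h import *
trig();jaw("s1")
E
```

```text
t 15.98 p [ 0.5564 -0.1775  0.1348] yaw x -8.02 z [ 0.036  0.246 -0.969] F [-3.   2.8  4.6] w 0.0233 j [-0.43  0.51  0.13  1.26  0.24  1.27]
lean tool -0.2515 rad 0.0668 ang -0.2397 side 0.0011 xaxis.Y -0.9997
top xhist mm: [(12, 3), (14, 12), (16, 11), (18, 12), (20, 11), (22, 10), (24, 10), (26, 13), (28, 12), (30, 12), (32, 10), (34, 10), (36, 12), (38, 1), (56, 15), (58, 14), (60, 17), (62, 17), (64, 1)]
```

First stroke moved the jaw about 20 mm: jaw front about 38, foot face about 64, cover's back face about 73 (clamp x, mm). I return the trigger.

>>> step_arm --increments '[{"slide":[0,-0.0033,0],"turn":[-0.05,0,0],"grip":1},{"slide":[0,-0.0033,0],"turn":[-0.05,0,0],"grip":1},{"slide":[0,-0.0033,0],"turn":[-0.05,0,0],"grip":1},{"slide":[0,-0.0033,0],"turn":[-0.05,0,0],"grip":1},{"slide":[0,-0.0033,0],"turn":[-0.05,0,0],"grip":1},{"slide":[0,-0.0033,0],"turn":[-0.05,0,0],"grip":1},{"slide":[0,-0.0033,0],"turn":[-0.05,0,0],"grip":1},{"slide":[0,-0.0033,0],"turn":[-0.05,0,0],"grip":1},{"slide":[0,-0.0033,0],"turn":[-0.05,0,0],"grip":1},{"slide":[0,-0.0033,0],"turn":[-0.05,0,0],"grip":1},{"slide":[0,0,0],"turn":[0,0,0],"grip":1},{"slide":[0,0,0],"turn":[0,0,0],"grip":1}]'

```text
clock: 17.08
eef_pos: [0.5609, -0.1451, 0.1344]
tool_rot: [0.99, -0.069, -0.008, 0.125]
ft_force: [-3.7, 0.2, 2.4]
grip_width: 0.0228
```

```bash
python3 - <<'E'
from h import *
trig();jaw("s2")
E
```

```text
t 17.08 p [ 0.5609 -0.1451  0.1344] yaw x -7.95 z [-0.034 -0.245 -0.969] F [-3.7  0.2  2.4] w 0.0228 j [-0.12  0.45  0.03  1.15 -0.25  1.59]
lean tool 0.2502 rad 0.0666 ang 0.257 side 0.0012 xaxis.Y -0.9997
top xhist mm: []
```

>>> step_arm --increments '[{"slide":[0,0.0033,0],"turn":[0.05,0,0],"grip":1},{"slide":[0,0.0033,0],"turn":[0.05,0,0],"grip":1},{"slide":[0,0.0033,0],"turn":[0.05,0,0],"grip":1},{"slide":[0,0.0033,0],"turn":[0.05,0,0],"grip":1},{"slide":[0,0.0033,0],"turn":[0.05,0,0],"grip":1},{"slide":[0,0.0033,0],"turn":[0.05,0,0],"grip":1},{"slide":[0,0,0],"turn":[0,0,0],"grip":1},{"slide":[0,0,0],"turn":[0,0,0],"grip":1},{"slide":[0,0,0],"turn":[0,0,0],"grip":1}]'

```text
clock: 17.93
eef_pos: [0.5582, -0.1643, 0.1366]
tool_rot: [0.997, -0.07, 0.002, -0.027]
ft_force: [-2.1, 3.9, 1.6]
grip_width: 0.0232
```

```bash
cat >> h.py <<'E'
def prof(name):
    # top view, |y|<15mm: jaw head top, foot top, cover top x-ranges (clamp, mm)
    T,D=camera("top");cv2.imwrite(f"pics/{name}_t.png",T[:,:,::-1]);P=cloud("top",D);q=P-O;x=q@X*1000;y=q@Y*1000;z=P[...,2]*1000
    j=(abs(y)<14)&(z>68)&(z<79)&(x>-30)&(x<52);print("jaw",np.percentile(x[j],[1,5,95,99]).round(1) if j.any() else '',j.sum())
    f=(abs(y)<21)&(z>66)&(z<77)&(x>52)&(x<76);print("foot",np.percentile(x[f],[1,5,95,99]).round(1) if f.any() else '',f.sum())
    c=(abs(y)>25)&(abs(y)<40)&(z>77)&(z<84)&(x>60)&(x<92);print("cover back edge",np.percentile(x[c],[1,3,10]).round(1) if c.any() else '')
    S,_=camera("scene");cv2.imwrite(f"pics/{name}_s.png",S[:,:,::-1])
E
python3 - <<'E'
from h import *
trig();prof("s3")
E
```

```text
t 17.93 p [ 0.5582 -0.1643  0.1366] yaw x -8.03 z [ 0.009  0.053 -0.999] F [-2.1  3.9  1.6] w 0.0232 j [-0.31  0.46  0.07  1.19  0.05  1.4 ]
lean tool -0.0535 rad 0.0667 ang -0.0378 side 0.0011 xaxis.Y -0.9997
jaw [24.4 25.3 48.3 49.2] 111
foot [64.7 65.1 72.8 74.8] 59
cover back edge [73.3 73.6 75. ]
```

>>> step_arm --increments '[{"slide":[0,0.0017,0],"turn":[0.025,0,0],"grip":1},{"slide":[0,0.0017,0],"turn":[0.025,0,0],"grip":1},{"slide":[0,0.0017,0],"turn":[0.025,0,0],"grip":1},{"slide":[0,0,0],"turn":[0,0,0],"grip":1},{"slide":[0,0,0],"turn":[0,0,0],"grip":1},{"slide":[0,0,0],"turn":[0,0,0],"grip":1}]'

```text
clock: 18.53
eef_pos: [0.5575, -0.169, 0.1363]
tool_rot: [0.996, -0.07, 0.005, -0.064]
ft_force: [-2.2, 6.3, 5.0]
grip_width: 0.023
```

```bash
python3 - <<'E'
from h import *
trig();prof("s4")
P=cloud("top",np.load("pics/top0.npy"));q=P-O;x=q@X*1000;y=q@Y*1000;z=P[...,2]*1000
j=(abs(y)<14)&(z>68)&(z<79)&(x>-30)&(x<30);print("jaw0",np.percentile(x[j],[1,5,95,99]).round(1))
f=(abs(y)<21)&(z>66)&(z<77)&(x>30)&(x<60);print("foot0",np.percentile(x[f],[1,5,95,99]).round(1))
a=cv2.imread("pics/s4_s.png")[195:255,210:310];b=cv2.imread("pics/s4_t.png")[175:240,240:350]
cv2.imwrite("pics/g.png",np.vstack([cv2.resize(a,(500,300),interpolation=3),cv2.resize(b,(500,295),interpolation=3)]))
E
```

```text
t 18.53 p [ 0.5575 -0.169   0.1363] yaw x -8.0 z [ 0.019  0.127 -0.992] F [-2.2  6.3  5. ] w 0.023 j [-0.36  0.48  0.09  1.21  0.13  1.35]
lean tool -0.1286 rad 0.0667 ang -0.1091 side 0.0012 xaxis.Y -0.9997
jaw [27.1 28.3 50.7 51.7] 115
foot [64.7 65.  72.6 73.5] 58
cover back edge [73.3 73.8 74.8]
jaw0 [-7.5 -6.8 16.1 17. ]
foot0 [35.2 35.5 42.7 42.9]
```

View pics/g.png

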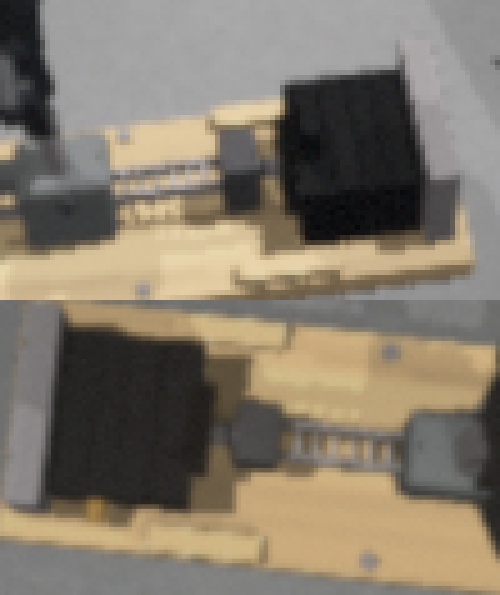

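The foot presses the cover flat to the housing: in the lower crop, housing, cover and foot are one black block with no gap, jaw head at (257,432). Two estimates give about 5.2 mm compressed, so about 2.7 mm (0.06 rad) to go.

>>> step_arm --increments '[{"slide":[0,0.0017,0],"turn":[0.025,0,0],"grip":1},{"slide":[0,0.0017,0],"turn":[0.025,0,0],"grip":1},{"slide":[0,0,0],"turn":[0,0,0],"grip":1},{"slide":[0,0,0],"turn":[0,0,0],"grip":1},{"slide":[0,0,0],"turn":[0,0,0],"grip":1},{"slide":[0,0,0],"turn":[0,0,0],"grip":1}]'

```text
clock: 19.13
eef_pos: [0.5571, -0.1722, 0.1359]
tool_rot: [0.994, -0.069, 0.007, -0.089]
ft_force: [-2.2, 7.7, 3.8]
grip_width: 0.023
```

```bash
python3 - <<'E'
from h import *
trig()
for i in range(4):prof(f"s5{i}")
a=cv2.imread("pics/s50_s.png")[195:255,210:310];b=cv2.imread("pics/s50_t.png")[185:230,255:325]
cv2.imwrite("pics/k.png",np.vstack([cv2.resize(a,(466,280),interpolation=3),cv2.resize(b,(466,300),interpolation=3)]))
E
```

```text
t 19.13 p [ 0.5571 -0.1722  0.1359] yaw x -7.98 z [ 0.026  0.176 -0.984] F [-2.2  7.7  3.8] w 0.023 j [-0.39  0.49  0.11  1.23  0.17  1.32]
lean tool -0.1784 rad 0.0667 ang -0.1577 side 0.0011 xaxis.Y -0.9997
jaw [29.2 29.8 51.1 51.7] 106
foot [52.1 52.8 72.2 72.6] 61
cover back edge [73.3 73.5 74.5]
jaw [29.2 30.  51.1 51.7] 110
foot [52.1 53.1 72.4 75.1] 61
cover back edge [73.1 73.7 74.5]
jaw [29.2 29.8 51.1 51.7] 105
foot [52.1 52.8 72.7 73.5] 62
cover back edge [73.1 73.3 74.4]
jaw [29.2 29.8 51.1 51.7] 104
foot [52.2 52.9 73.  75.2] 67
cover back edge [73.1 73.5 74.4]
```

```bash
sed -i 's/(x>-30)&(x<52)/(x>-30)\&(x<58)/;s/(x>52)&(x<76)/(x>60)\&(x<76)/' h.py; python3 - <<'E'
from h import *
for i in range(3):prof(f"s6{i}")
E
```

```text
jaw [29.2 29.9 52.2 53.3] 107
foot [64.9 65.2 73.1 74.7] 59
cover back edge [73.3 73.5 74.3]
jaw [29.2 29.9 52.1 53.3] 113
foot [64.8 65.  72.4 72.7] 51
cover back edge [73.1 73.4 74.6]
jaw [29.2 29.9 51.8 53.3] 111
foot [64.7 65.  72.7 75.9] 59
cover back edge [73.1 73.4 74.2]
```

View pics/k.png

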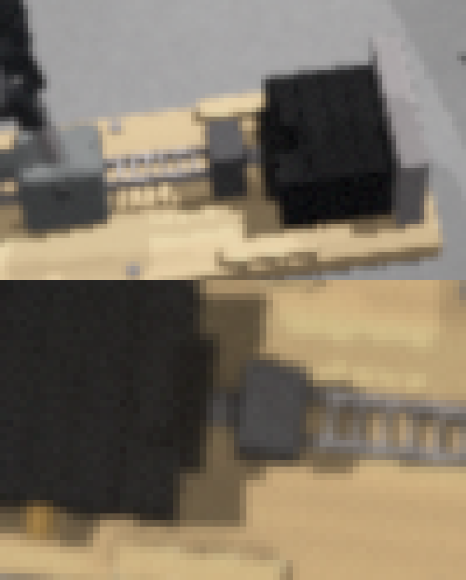

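Housing, cover and foot are still one block, and the stem gap is narrowing (crop 225,408). The image estimates give about 6.6 mm and the trigger angle about 7.5–7.9 mm. One more small step of 0.02 rad, then hold.

>>> step_arm --increments '[{"slide":[0,0.0014,0],"turn":[0.02,0,0],"grip":1},{"slide":[0,0,0],"turn":[0,0,0],"grip":1},{"slide":[0,0,0],"turn":[0,0,0],"grip":1},{"slide":[0,0,0],"turn":[0,0,0],"grip":1},{"slide":[0,0,0],"turn":[0,0,0],"grip":1},{"slide":[0,0,0],"turn":[0,0,0],"grip":1},{"slide":[0,0,0],"turn":[0,0,0],"grip":1},{"slide":[0,0,0],"turn":[0,0,0],"grip":1}]'

```text
clock: 20.5
eef_pos: [0.5569, -0.1734, 0.1357]
tool_rot: [0.993, -0.069, 0.007, -0.099]
ft_force: [-1.9, 6.2, 4.2]
grip_width: 0.023
```

```bash
python3 - <<'E'
from h import *
trig()
for i in range(3):prof(f"s7{i}")
a=cv2.imread("pics/s70_s.png")[205:245,240:300];b=cv2.imread("pics/s70_t.png")[190:225,270:325]
cv2.imwrite("pics/m.png",np.vstack([cv2.resize(a,(440,290),interpolation=3),cv2.resize(b,(440,280),interpolation=3)]))
E
```

```text
t 20.5 p [ 0.5569 -0.1734  0.1357] yaw x -7.98 z [ 0.029  0.195 -0.98 ] F [-1.9  6.2  4.2] w 0.023 j [-0.4   0.5   0.11  1.24  0.19  1.3 ]
lean tool -0.1985 rad 0.0667 ang -0.176 side 0.0011 xaxis.Y -0.9997
jaw [30.1 31.3 53.2 54.1] 111
foot [64.7 65.  72.8 74.6] 54
cover back edge [73.3 73.5 74.9]
jaw [30.1 31.3 53.4 54.2] 114
foot [64.8 65.  73.  75.1] 57
cover back edge [73.1 73.5 75.1]
jaw [30.1 31.3 53.5 54.2] 112
foot [64.7 65.1 74.3 75.4] 62
cover back edge [73.3 73.7 75.5]
```

View pics/m.png

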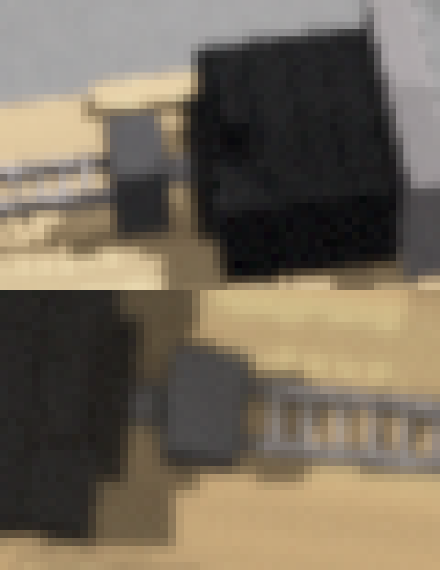

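The block is still gap-free. Jaw to foot measures 10.6 mm, or 26.6 mm between middles, which gives 7.6–7.9 mm compressed. The trigger is held, so I hand in.

```bash
python3 -c "
from h import *
from workcell import bot
state();print(bot.job_done())"
```

```text
t 20.8 p [ 0.557  -0.1734  0.1357] yaw x -7.98 z [ 0.029  0.195 -0.98 ] F [-1.7  7.   3.3] w 0.0231 j [-0.4   0.5   0.11  1.24  0.19  1.3 ]
the job is handed in; nothing more can be done
None
```

The job was handed in at 20.8 s: the black cover with the tab stands in the clamp bay, the foot presses it against the housing, and the gripper holds the trigger pulled. I let go of the cover before pumping. One full trigger stroke moved the jaw about 20 mm. The second stroke stopped before the end of its travel, with the spring near half.

- **Seating:** no gap showed between housing, cover and foot. The cover's back edge measured 73.3 mm in clamp x, against 73 mm nominal.
- **Spring compression:** two readings from the top camera gave about 7.6 and 7.9 mm, against the 8 mm target. The trigger angle suggested a bit more, about 8.5 mm. All are far from the 16 mm limit.
- **Could not confirm:** the black ring on the stem was not resolved in the pictures. The wrist force along the clamp was only 6–8 N, not the roughly 15 N I expected. That may be because the pinch also carries some of the load as a moment, which I did not check.
- **Other things:** the arm's path stayed clear of the other objects on the worktop. I did not check their positions afterwards.

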